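# Load the test dock and latch its tray

## Robot

A 7-joint arm with a two-finger parallel gripper is mounted at the origin on a cart in front of the work surface, level with it; the furniture and walls round the work are solid. World frame = base frame: x ahead of the robot, y to its left, z up, the work surface at z = 0. Lengths are in mm, angles in rad, forces in N, time in s.
With the tool pointing down it reaches from about 400 to 875 mm from the base axis. Payload 4.4 kg.
Tool frame: the origin (TCP) lies at the very end of the fingers, on their centre line; the grasp point (between the pads) lies 19 mm behind it; z points along the fingers, y is the line along which they close (so a half turn about z gives the same grasp; the last joint's range is limited). The gripper opens to 85 mm and grips with 20 to 120 N. Pads are 22 mm wide; open, the fingers measure 114 mm over their backs; the gripper's body (76 mm by 85 mm) begins 54 mm behind the grasp point. The pads swing forward as they close: fully open they stand 13 mm farther back than shut.
Start: joints at [-1.377, 0.628, 0.038, 1.517, -0.027, 0.996, -0.02], TCP at [166.952, 628.208, 231.313] pointing down, gripper open.
Joint ranges: [-3.06, 3.06], [-0.37, 2.12], [-1.25, 1.32], [0.18, 2.47], [-1.1, 4.24], [0.23, 1.98], [-2.94, 2.94]. Speed limits (rad/s): [2.57, 2.57, 3.14, 3.14, 3.14, 3.14, 3.14].

## Interface

Orientations are given as [roll, pitch, yaw] about the fixed x, y, z axes, in that order (R = Rz(yaw) Ry(pitch) Rx(roll)).
In Python, from cell import ctrl gives the robot as it stands.
- The arm moves only by the tool jog_arm, never from a script. Its argument "plan" is a list of rows, each an object of numbers: "tx", "ty", "tz": the shift along the tool's x, y, z as a fraction of full scale; "wx", "wy", "wz": the turn, a rotation vector about the tool's x, y, z as a fraction of full scale; "claw": the closure, from 0 (fully open) to 1 (shut). In form: [{"tx": .., "ty": .., "tz": .., "wx": .., "wy": .., "wz": .., "claw": ..}, ...]. A call has 1 to 12 rows; each row is the pose to reach, as a shift and turn from the pose commanded when the call began, along the tool's axes at that moment; what a row does not reach only later rows make up. Full scale, the value 1, is 300 mm for a shift and 90 degrees for a turn. A row lasts 1/10 s, in which the tool goes at most 50 mm and 8.59 degrees, less where a joint would pass 70% of its speed; a pose out of reach is approached as far as the arm can. A call with a number of a shift or a turn outside -1 to 1 is refused whole. A call with a gripper value outside its range is refused whole. The fingers move at their own pace and stop on an object; the grip force is fixed at half the most. Time passes only in rows, so rows that repeat a pose let the fingers close. It gives the time, the measured TCP pose, the force, the opening and the grip force at its end, in the units of the state.
- ctrl.read_state(): the state, without advancing time (a new reading comes with each control period).
- ctrl.get_image(name): name is "scene" or "top" or "wrist"; returns a dict with "img" (400x640x3 uint8, red, green, blue), "depth" (400x640 float32, mm along the optical axis (not along the pixel's ray), 0 where there is no reading), "fx", "fy", "cx", "cy" (pixels), "distortion" ([k1, k2, p1, p2, k3] as OpenCV has them; the pictures are not rectified), "position" and "orientation" of the camera in the world; the wrist camera has in their place "hand_eye" (4x4, takes a point from camera to tool coordinates, whose origin is the TCP and whose axes are the flange's). Camera axes: x right, y down, z forward; pixel columns grow to the right and rows downward; lengths in mm; the calibration is good to about 2 mm. A picture is of the moment at which its call begins: read the wrist's pose just before it.
- ctrl.finish_job(): hands the job in; it is judged then, once.
Trained networks look in a picture, given as the dict that the camera call returned (one of the last four; its "shot" number tells which), for a name from the list of things; names that differ only in an ending like _2 or _b are one class to them, and where a whole thing is asked for, a point or a joint stands for the part that bears it (a point fixed in the world has none). Each returns a list of dicts, best first, with "score" (0 to 1); they miss things now and then, are a little off and sometimes report something else, mostly with a low value. They report only what shows in the picture. A call takes as long as a camera call.
- ctrl.trace(picture, thing): "pixels" (400x640 bool, what is visible of it) and "extent" ([centre column, centre row, width, height] in pixels, round what is visible of it).
The state is a dict: "clock": time; "qpos": joint angles; "qd": joint speeds; "tau": joint torques, N m; "eef_pos": TCP position; "tool_rot": TCP orientation; "force": force on the tool from outside, world axes, zero at the start; "torque": the same for the moment, N m; "width": finger opening in mm; "gripper_force": force on a finger pad.
Only numpy, scipy, OpenCV 4.12 (cv2) and the standard library are available. Lean on these libraries where they do the work, as an engineer would, in place of code of your own. Each camera call takes 0.05 s, during which the arm holds its last target. There are 200 camera calls.

## Task

Lay the black memory stick flat in the orange-cornered nest of the test dock's open tray, lengthwise along the tray's travel and either way round. Then push the tray in with gentle pressure until its push-push catch takes hold, let go and make sure that it stayed in; more than 22 N of push damages the slide. Leave the other things on the bench where they are.

Things in the scene. Friction and masses are not known exactly. Their poses are not given: they have to be found in the camera images.
- dock: test dock fixed to the bench: grey housing 125 x 112 x 52 mm (x, y, z), black mat on its lid, open at the front. Origin: centre of its underside on the bench. Its x axis is level and points from the open front to the back: the tray is pushed in along it.
- tray (a joint): travel of the tray into the dock, in m: 0 = out (start), range to 0.095. Push-push catch: pushed 6 mm past its rest position and let go, the tray springs back 6 mm and stays; pushed so again, or let go before that trip point, it springs out to 0. The rest position differs on every dock, 0.049 to 0.078, and cannot be seen before it latches.
- tray_front (a point): centre of the flat outer face of the tray's white front panel (blue pad), 24.5 mm above the bench; panel 100 mm wide, 6 mm thick, 9 to 40 mm above the bench. Moves with the tray: 98 mm in front of the dock's front face with the tray out, 20 to 49 mm in front of it when latched. Axes as the dock's.
- tray_nest (a point): centre of the top of the nest, a black block 74 x 36 mm in the tray, 18 mm above the bench, 50 mm behind the panel's face. Axes as the dock's; the stick lies with its length along x. Orange posts 6 mm tall bound it: four at the long sides (26 mm apart, at x = +/-19 to 25 mm), one at each end (64 mm apart). The tray's side rails (y = +/-43 to 46 mm) reach 16 mm above the bench.
- stick_mid (a point): centre of the memory stick, 4.5 mm above its underside: black case with a bare metal plug, 18 mm wide (its x), 51 mm long (its y), 9 mm thick (z), about 12 g; the case covers y = -12 to 26 mm, the plug (12 mm wide) y = -26 to -12 mm. It starts flat on the bench.
- amber_tape: roll of amber tape lying flat, 62 mm across, 12 mm high; bystander, origin at the centre of its underside
- solder: blue reel of solder standing on its flange, 56 mm across, 36 mm high; bystander, origin at the centre of its underside
- flux: small dropper bottle, 34 mm across, 96 mm tall; bystander, origin at the centre of its underside
- white_tape: roll of white tape lying flat, 52 mm across, 18 mm high; bystander, origin at the centre of its underside
- brush: black brush lying flat, 151 mm long; bystander, origin at the centre of its underside
- pen: white marker pen with blue cap lying flat, 126 mm long; bystander, origin at the centre of its underside
- dock_mouth (a point): centre of the dock's open front, in its front face, 26 mm above the bench, axes as the dock's. Push force here: a spring, 2 N with the tray out rising to 5 to 6 N at the catch, plus a damper (2 N at 50 mm/s); from 1 mm before the trip point a rubber buffer adds 5 N per mm, so the trip comes at 8 to 11 N in all and 22 N is reached 2 to 3 mm beyond it.

How it is judged (in metres and radians):
On the way, in this order (a step that is already met when the one before it is completed fails the run):
1. the stick lies flat in the nest, released, while the tray is still out (x of stick_mid in the frame of tray_nest between -0.008 and 0.008 m and y of stick_mid in the frame of tray_nest between -0.0055 and 0.0055 m and z of stick_mid in the frame of tray_nest between 0.0025 and 0.0065 m and angle between stick_mid's own z axis and vertical below 0.12 rad and angle between the y axis of stick_mid and the x axis of tray_nest, either way round below 0.25 rad and value of joint tray below 0.012 m and distance between the grasp point and stick_mid above 0.04 m), for 0.2 s.
2. the tray has been pushed in with the stick in its nest (x of stick_mid in the frame of tray_nest between -0.008 and 0.008 m and y of stick_mid in the frame of tray_nest between -0.0055 and 0.0055 m and z of stick_mid in the frame of tray_nest between 0.0025 and 0.0065 m and angle between stick_mid's own z axis and vertical below 0.12 rad and angle between the y axis of stick_mid and the x axis of tray_nest, either way round below 0.25 rad and value of joint tray above 0.045 m), for 0.05 s.
At the end, for the whole second after the job is handed in: The tray stays in by its own catch, at rest beyond 45 mm of travel; the stick lies flat in the nest, its centre within 8 mm of the nest's along the travel and 5.5 mm across, 2.5 to 6.5 mm above its top, tilt under 0.12 rad, its length along the travel to 0.25 rad, either way round (all of step 2 and velocity of joint tray between -0.01 and 0.01 m/s); the robot touches nothing.
It fails at once if the robot pushes on the dock or its tray with more than 22 N (contact force between dock and the fingers above 22 N or contact force between dock and the arm above 22 N).
It fails at once if a bystander is moved by more than 25 mm (distance of any of amber_tape, solder, flux, white_tape, brush, pen from where it was at the start of the episode above 0.025 m).
It also fails if it takes over 67 s, if anything falls off the work surface, if the arm or the gripper's body presses on something with over 40 N, if the wrist force passes 120 N, or if a joint passes its speed limit or range.

## Working session

There is one attempt and no reset: what is moved stays moved. The work goes in short steps, Python scripts to look and compute and a tool call to move; the robot and the scene stay as the last step left them, time stands still between calls to the robot, and variables do not carry over. Pictures are saved under pics/ and viewed, at most 10 in all, crops included, and the job is handed in when it is done.

Besides the shell and the picture viewer there is one more tool, called after ">>>" as name([rows], argument=value, ...), one row to a line, values as JSON. jog_arm: Moves the arm, as the interface text tells. Shift numbers are shares of 300 mm and turn numbers shares of 90 degrees, none past 1 either way. Its arguments: {"type":"object","properties":{"plan":{"type":"array"}},"required":["plan"]}

```bash
mkdir -p pics; ls; cat > h.py <<'E'
import numpy as np,cv2
from scipy.spatial.transform import Rotation as R
from cell import ctrl
def rot(o):
    o=np.array(o,float)
    return o if o.shape==(3,3) else R.from_euler('xyz',o).as_matrix()
def campose(p,st=None):
    if 'hand_eye' in p:
        T=np.eye(4);T[:3,:3]=rot(st['tool_rot']);T[:3,3]=st['eef_pos'];T=T@np.array(p['hand_eye']);return T[:3,:3],T[:3,3]
    return rot(p['orientation']),np.array(p['position'],float)
def rays(p,uv):
    K=np.array([[p['fx'],0,p['cx']],[0,p['fy'],p['cy']],[0,0,1]])
    n=cv2.undistortPoints(np.array(uv,float).reshape(-1,1,2),K,np.array(p['distortion'],float)).reshape(-1,2)
    return np.c_[n,np.ones(len(n))]
def cloud(p,mask,st=None):
    v,u=np.nonzero(mask&(p['depth']>0));r=rays(p,np.c_[u,v])*p['depth'][v,u][:,None]
    Rm,t=campose(p,st);return r@Rm.T+t
def plane(p,uv,z,st=None):
    Rm,t=campose(p,st);d=rays(p,uv)@Rm.T
    return t+d*((z-t[2])/d[:,2])[:,None]
def rect(pts):
    (c,s,a)=cv2.minAreaRect(pts[:,:2].astype(np.float32));return np.round(c,1),np.round(s,1),round(a,1)
E
python3 - <<'E'
from h import *
st=ctrl.read_state();print(st['tool_rot'],st['eef_pos'],st['width'])
for n in ['top','scene']:
    p=ctrl.get_image(n);cv2.imwrite(f'pics/{n}0.png',p['img'][:,:,::-1])
    print(n,p['orientation'],p['position'],p['fx'])
    for t in ['dock','tray_front','stick_mid','amber_tape','solder','flux','white_tape','brush','pen']:
        for d in ctrl.trace(p,t)[:2]:
            if d['score']<.3: continue
            c=cloud(p,d['pixels'])
            print(t,round(d['score'],2),np.round(d['extent']),np.round(np.percentile(c[:,2],[5,50,95])) if len(c) else 0, rect(c) if len(c)>5 else '')
E
```

```text
pics
[-3.13965999e+00  4.42280613e-05  2.88172195e+00] [166.82174055 627.56328828 230.3800865 ] 85.15148000893107
top [-3.07518295  0.0092331  -1.55409158] [ 437.89743837  -20.69517951 1192.90495884] 428.20332851347564
dock 0.94 [313. 163.  43.  84.] [11. 50. 56.] (array([619. ,  15.6]), array([112.5, 237.5]), 85.6)
dock 0.51 [418. 150.  19.  14.] [22. 52. 88.] (array([ 658. , -274.2]), array([32.8, 29.8]), 28.2)
tray_front 0.61 [312. 189.  34.  41.] [10. 15. 38.] (array([552. ,  20.9]), array([ 91.9, 103. ]), 85.5)
tray_front 0.42 [229. 139.  24.  22.] [ 2. 35. 39.] (array([688.2, 253. ]), array([56.5, 62.1]), 79.6)
stick_mid 0.45 [412. 214.  12.  10.] [ 4.  9. 12.] (array([ 478.3, -259.9]), array([14.7, 39.5]), 56.8)
amber_tape 0.78 [219. 196.  23.  26.] [ 1. 12. 16.] (array([527.4, 276.1]), array([59.1, 61.1]), 1.6)
solder 0.6 [229. 138.  25.  22.] [ 7. 35. 39.] (array([685.3, 254.3]), array([55.3, 53.2]), 89.8)
flux 0.56 [418. 150.  16.  15.] [16. 51. 85.] (array([ 658. , -274.2]), array([32.8, 29.8]), 28.2)
white_tape 0.6 [189. 155.  20.  24.] [-1. 17. 22.] (array([638.5, 371.6]), array([60.8, 53.6]), 45.1)
brush 0.58 [452. 280.  32.  48.] [ 3. 10. 14.] (array([ 306.5, -369.2]), array([148.3,  20.5]), 31.6)
pen 0.73 [203. 265.  12.  43.] [ 6. 11. 15.] (array([331.5, 320.7]), array([ 16.1, 118.4]), 84.9)
pen 0.35 [456. 279.  30.  47.] [ 4. 10. 14.] (array([ 305.2, -367.9]), array([144.8,  22.3]), 28.0)
scene [-2.46997905 -0.01166045 -2.21849281] [-173.97723022  525.3217995  1117.21861955] 432.89418424178086
brush 0.57 [437. 196.  40.  15.] [-4.  7. 12.] (array([ 309.6, -374.5]), array([139.3,  38.6]), 32.4)
pen 0.54 [260. 303.  26.  40.] [-3.  9. 14.] (array([334.9, 322.2]), array([ 17. , 133.1]), 85.4)
```

```bash
python3 - <<'E'
import cv2
i=cv2.imread('pics/top0.png');cv2.imwrite('pics/top1.png',cv2.resize(i[110:330,180:480],None,fx=2.66,fy=2.66,interpolation=cv2.INTER_CUBIC))
E
```

```text
(no output)
```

View pics/top1.png

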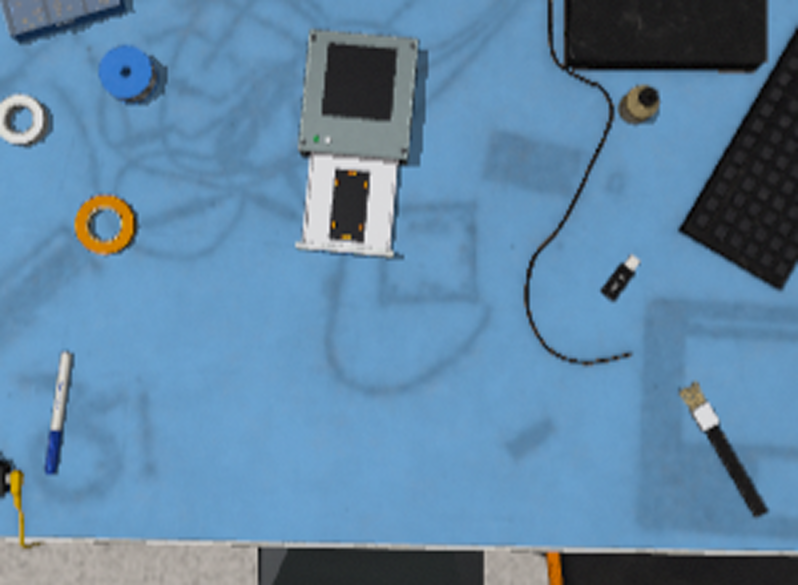

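The crop shows the dock at the top centre with its tray out towards the robot, nest centre about (350,205). The stick is at about (620,278) with its plug to the upper right, free of obstacles.

```bash
cat >> h.py <<'E'
def to(*goals):
    "print plan numbers for world goals (x,y,z,yaw deg), tool down"
    st=ctrl.read_state();R0=rot(st['tool_rot']);p0=np.array(st['eef_pos'])
    for x,y,z,w in goals:
        t=R0.T@(np.array([x,y,z])-p0)/300
        r=R.from_matrix(R0.T@R.from_euler('xyz',[180,0,w],degrees=True).as_matrix()).as_rotvec(degrees=True)/90
        print('t',np.round(t,4),'w',np.round(r,4))
E
python3 -c "
from h import *
to((400,410,235,160),(500,180,235,155))"
```

```text
t [-0.9376 -0.5033 -0.0123] w [-0.     -0.      0.0568]
t [-1.4567 -1.1586 -0.0123] w [-0.     -0.      0.1124]
```

>>> jog_arm([
  {"tx": -0.94,"ty": -0.5,"tz": 0,"wz": 0.05},
  {"tx": -0.94,"ty": -0.5,"tz": 0,"wz": 0.05},
  {"tx": -0.94,"ty": -0.5,"tz": 0,"wz": 0.05},
  {"tx": -0.94,"ty": -0.5,"tz": 0,"wz": 0.05},
  {"tx": -0.94,"ty": -0.5,"tz": 0,"wz": 0.05},
  {"tx": -0.94,"ty": -0.5,"tz": 0,"wz": 0.05},
  {"tx": -0.94,"ty": -0.5,"tz": 0,"wz": 0.05},
  {"tx": -0.94,"ty": -0.5,"tz": 0,"wz": 0.05},
])

```text
invalid input at $.plan[0]: expected keys tx, ty, tz, wx, wy, wz, claw
```

```bash
python3 -c "
from h import *
to((490,120,240,160),(520,25,240,175))"
```

```text
t [-1.4759 -1.3605 -0.029 ] w [-0.     -0.      0.0568]
t [-1.6539 -1.6408 -0.029 ] w [ 0.     -0.     -0.1099]
```

>>> jog_arm([
  {"tx": -0.94,"ty": -0.5,"tz": 0,"wx": 0,"wy": 0,"wz": 0.05,"claw": 0},
  {"tx": -0.94,"ty": -0.5,"tz": 0,"wx": 0,"wy": 0,"wz": 0.05,"claw": 0},
  {"tx": -0.94,"ty": -0.5,"tz": 0,"wx": 0,"wy": 0,"wz": 0.05,"claw": 0},
  {"tx": -0.94,"ty": -0.5,"tz": 0,"wx": 0,"wy": 0,"wz": 0.05,"claw": 0},
  {"tx": -0.94,"ty": -0.5,"tz": 0,"wx": 0,"wy": 0,"wz": 0.05,"claw": 0},
  {"tx": -0.94,"ty": -0.5,"tz": 0,"wx": 0,"wy": 0,"wz": 0.05,"claw": 0},
  {"tx": -0.94,"ty": -0.5,"tz": 0,"wx": 0,"wy": 0,"wz": 0.05,"claw": 0},
])

```text
clock: 1.7
eef_pos: [405.9, 405.6, 231.6]
tool_rot: [-3.14, 0.004, 2.796]
force: [0.4, -0.2, 0.2]
width: 85.3
gripper_force: 0.0
```

```bash
python3 -c "
from h import *
to((490,120,260,160),(500,100,260,175))
print(ctrl.get_image('wrist')['hand_eye'])"
```

```text
t [-0.5869 -0.8005 -0.0915] w [-0.0008  0.0023  0.0019]
t [-0.6408 -0.8519 -0.0912] w [-0.0011  0.0021 -0.1647]
[[-2.02442236e-04 -9.65064023e-01 -2.62014103e-01  6.62451808e+01]
 [ 9.99999919e-01 -1.04124376e-04 -3.89122302e-04 -1.60240608e+00]
 [ 3.48245880e-04 -2.62014160e-01  9.65063966e-01 -1.43430823e+02]
 [ 0.00000000e+00  0.00000000e+00  0.00000000e+00  1.00000000e+00]]
```

>>> jog_arm([
  {"tx": -0.64,"ty": -0.92,"tz": -0.09,"wx": 0,"wy": 0,"wz": -0.1,"claw": 0},
  {"tx": -0.64,"ty": -0.92,"tz": -0.09,"wx": 0,"wy": 0,"wz": -0.1,"claw": 0},
  {"tx": -0.64,"ty": -0.92,"tz": -0.09,"wx": 0,"wy": 0,"wz": -0.1,"claw": 0},
  {"tx": -0.64,"ty": -0.92,"tz": -0.09,"wx": 0,"wy": 0,"wz": -0.1,"claw": 0},
  {"tx": -0.64,"ty": -0.92,"tz": -0.09,"wx": 0,"wy": 0,"wz": -0.1,"claw": 0},
  {"tx": -0.64,"ty": -0.92,"tz": -0.09,"wx": 0,"wy": 0,"wz": -0.1,"claw": 0},
  {"tx": -0.64,"ty": -0.92,"tz": -0.09,"wx": 0,"wy": 0,"wz": -0.1,"claw": 0},
  {"tx": -0.64,"ty": -0.92,"tz": -0.09,"wx": 0,"wy": 0,"wz": -0.1,"claw": 0},
  {"tx": -0.64,"ty": -0.92,"tz": -0.09,"wx": 0,"wy": 0,"wz": -0.1,"claw": 0},
  {"tx": -0.64,"ty": -0.92,"tz": -0.09,"wx": 0,"wy": 0,"wz": -0.1,"claw": 0},
])

```text
clock: 2.75
eef_pos: [490.1, 88.3, 258.2]
tool_rot: [3.141, -0.001, 2.962]
force: [-0.1, -0.1, 0.9]
width: 85.5
gripper_force: 0.0
```

```bash
python3 - <<'E'
from h import *
st=ctrl.read_state();p=ctrl.get_image('wrist')
print(st['eef_pos'],st['tool_rot'],st['qpos'])
cv2.imwrite('pics/w1.png',p['img'][:,:,::-1])
hsv=cv2.cvtColor(p['img'],cv2.COLOR_RGB2HSV)
m=((hsv[...,0]>5)&(hsv[...,0]<25)&(hsv[...,1]>140)&(hsv[...,2]>120)).astype(np.uint8)
n,l,s,c=cv2.connectedComponentsWithStats(m)
for i in range(1,n):
    if s[i,4]>=8: print(s[i],np.round(c[i],1),np.round(plane(p,[c[i]],22,st),1))
for d in ctrl.trace(p,'tray_front')[:1]: print(d['score'],d['extent'])
to((500,0,230,160),(470,-100,230,150),(470,-200,230,147))
E
```

```text
[490.06539209  88.33851024 258.21012454] [ 3.14074875e+00 -6.06394368e-04  2.96248827e+00] [-0.27596553  0.37840781  0.05773599  1.8993557  -0.02934971  0.86484251
  1.18843476]
[ 469  143   56   54 1384] [496.4 169.2] [[525.1 271.2  22. ]]
[265 203   9   3  26] [269.2 204. ] [[519.5  22.9  22. ]]
[283 210   3   6  13] [283.6 212.6] [[532.   36.6  22. ]]
[257 213   3   6  13] [257.8 215.8] [[530.6   7.6  22. ]]
[288 247   3   6  14] [288.7 249.6] [[576.3  33.2  22. ]]
[263 250   2   5  10] [263.5 252. ] [[574.    4.3  22. ]]
[274 259   8   3  17] [277.4 259.6] [[586.   17.9  22. ]]
0.95 [269.5, 233.7, 99.3, 105.7]
t [-0.085  -0.2845  0.0938] w [ 0.0003 -0.0003  0.1088]
t [-0.0457 -0.6303  0.0936] w [ 0.0003 -0.0004  0.2199]
t [-0.1048 -0.9584  0.0934] w [ 0.0003 -0.0004  0.2532]
```

View pics/w1.png

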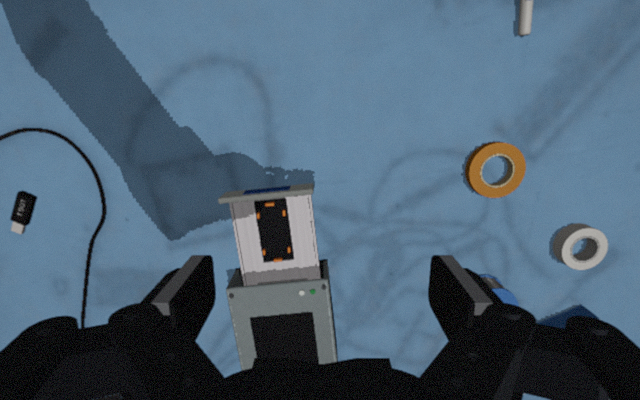

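The wrist picture shows the orange end posts at (269,204) and (277,260) and four side posts. Together they put the nest centre near (553,20) with yaw about -4.3°. The stick is at (22,210).

>>> jog_arm([
  {"tx": -0.1,"ty": -0.98,"tz": 0.09,"wx": 0,"wy": 0,"wz": 0.25,"claw": 0},
  {"tx": -0.1,"ty": -0.98,"tz": 0.09,"wx": 0,"wy": 0,"wz": 0.25,"claw": 0},
  {"tx": -0.1,"ty": -0.98,"tz": 0.09,"wx": 0,"wy": 0,"wz": 0.25,"claw": 0},
  {"tx": -0.1,"ty": -0.98,"tz": 0.09,"wx": 0,"wy": 0,"wz": 0.25,"claw": 0},
  {"tx": -0.1,"ty": -0.98,"tz": 0.09,"wx": 0,"wy": 0,"wz": 0.25,"claw": 0},
  {"tx": -0.1,"ty": -0.98,"tz": 0.09,"wx": 0,"wy": 0,"wz": 0.25,"claw": 0},
  {"tx": -0.1,"ty": -0.98,"tz": 0.09,"wx": 0,"wy": 0,"wz": 0.25,"claw": 0},
  {"tx": -0.1,"ty": -0.98,"tz": 0.09,"wx": 0,"wy": 0,"wz": 0.25,"claw": 0},
  {"tx": -0.1,"ty": -0.98,"tz": 0.09,"wx": 0,"wy": 0,"wz": 0.25,"claw": 0},
])

```text
clock: 3.75
eef_pos: [467.5, -205.7, 231.1]
tool_rot: [3.141, -0.001, 2.571]
force: [-1.5, 0.2, -0.1]
width: 85.1
gripper_force: 0.0
```

```bash
python3 - <<'E'
from h import *
st=ctrl.read_state();p=ctrl.get_image('wrist')
print(st['eef_pos'],st['tool_rot'])
cv2.imwrite('pics/w2.png',p['img'][:,:,::-1])
for d in ctrl.trace(p,'stick_mid')[:2]:
    v,u=np.nonzero(d['pixels']);q=plane(p,np.c_[u,v],8,st);(c,s,a)=rect(q);print(d['score'],d['extent'],c,s,a)
    x=int(d['extent'][0]);y=int(d['extent'][1])
    if d['score']>.4:
        cr=p['img'][max(0,y-50):y+50,max(0,x-60):x+60].copy();k=d['pixels'][max(0,y-50):y+50,max(0,x-60):x+60].astype(np.uint8)
        cr=cv2.resize(cr,None,fx=4,fy=4,interpolation=cv2.INTER_CUBIC);k=cv2.resize(k,None,fx=4,fy=4,interpolation=cv2.INTER_NEAREST)
        cv2.drawContours(cr,cv2.findContours(k,0,2)[0],-1,(255,0,0),1);cv2.imwrite('pics/w2c.png',cr[:,:,::-1])
E
```

```text
[ 467.51977631 -205.70438472  231.11435415] [ 3.14060397e+00 -9.17094336e-04  2.57075801e+00]
0.9 [286.9, 211.3, 14.0, 48.2] [ 482.2 -262.6] [18.1 52.4] 55.4
```

View pics/w2c.png

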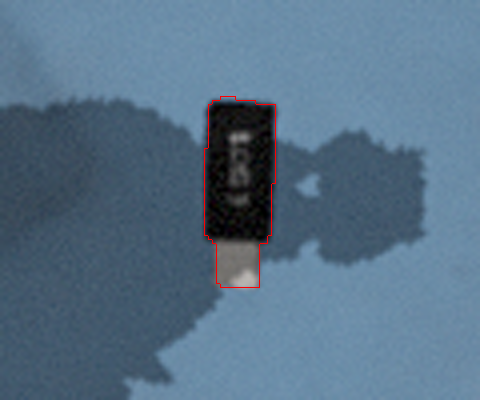

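The crop shows the stick outlined well: case at the top, plug at the bottom. It fits an 18 x 52 mm rectangle with centre (482.2,-262.6) and length along -34.6°.

```bash
python3 -c "
from h import *
to((482.2,-262.6,50,145.4),(482.2,-262.6,3,145.4))"
```

```text
t [-0.1437 -0.134   0.6042] w [ 0.0005 -0.0003  0.0214]
t [-0.1437 -0.1342  0.7608] w [ 0.0005 -0.0003  0.0214]
```

>>> jog_arm([
  {"tx": -0.144,"ty": -0.134,"tz": 0.6,"wx": 0,"wy": 0,"wz": 0.021,"claw": 0.5},
  {"tx": -0.144,"ty": -0.134,"tz": 0.6,"wx": 0,"wy": 0,"wz": 0.021,"claw": 0.5},
  {"tx": -0.144,"ty": -0.134,"tz": 0.6,"wx": 0,"wy": 0,"wz": 0.021,"claw": 0.5},
  {"tx": -0.144,"ty": -0.134,"tz": 0.6,"wx": 0,"wy": 0,"wz": 0.021,"claw": 0.5},
  {"tx": -0.144,"ty": -0.134,"tz": 0.6,"wx": 0,"wy": 0,"wz": 0.021,"claw": 0.5},
  {"tx": -0.144,"ty": -0.134,"tz": 0.6,"wx": 0,"wy": 0,"wz": 0.021,"claw": 0.5},
  {"tx": -0.144,"ty": -0.134,"tz": 0.6,"wx": 0,"wy": 0,"wz": 0.021,"claw": 0.5},
])

```text
clock: 4.55
eef_pos: [483.0, -264.3, 53.4]
tool_rot: [3.141, 0.003, 2.536]
force: [0.6, 0.4, 0.1]
width: 42.4
gripper_force: 0.0
```

```bash
python3 - <<'E'
from h import *
st=ctrl.read_state();p=ctrl.get_image('wrist')
print(st['eef_pos'],st['tool_rot'],st['width'])
cv2.imwrite('pics/w3.png',p['img'][:,:,::-1])
for d in ctrl.trace(p,'stick_mid')[:1]:
    v,u=np.nonzero(d['pixels']);print(d['score'],d['extent'],rect(plane(p,np.c_[u,v],8,st)))
to((482.2,-262.6,3,145.4))
E
```

```text
[ 482.96124987 -264.30030048   53.35425161] [3.14054762e+00 2.83149648e-03 2.53646741e+00] 42.41149160224695
0.67 [326.2, 222.6, 30.6, 87.8] (array([ 483. , -262.9]), array([18.2, 51.2]), 54.8)
t [0.0067 0.004  0.1688] w [ 0.0007  0.0024 -0.001 ]
```

View pics/w3.png

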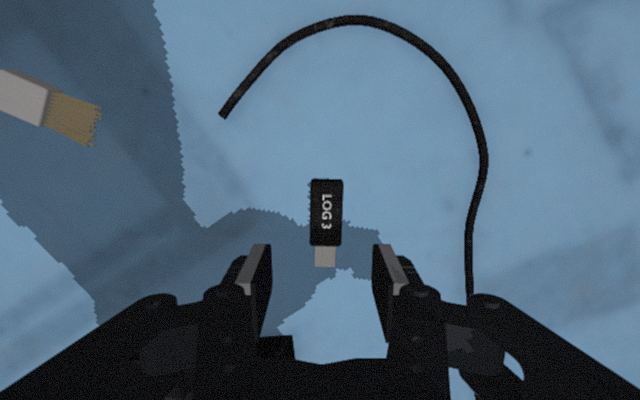

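The stick lies centred between the open fingers, about (326,222), and the fit agrees at (483,-263). Next I descend and grip.

>>> jog_arm([
  {"tx": 0.005,"ty": 0.003,"tz": 0.1,"wx": 0,"wy": 0,"wz": 0,"claw": 0.5},
  {"tx": 0.005,"ty": 0.003,"tz": 0.168,"wx": 0,"wy": 0,"wz": 0,"claw": 0.5},
  {"tx": 0.005,"ty": 0.003,"tz": 0.168,"wx": 0,"wy": 0,"wz": 0,"claw": 0.5},
  {"tx": 0.005,"ty": 0.003,"tz": 0.168,"wx": 0,"wy": 0,"wz": 0,"claw": 1},
  {"tx": 0.005,"ty": 0.003,"tz": 0.168,"wx": 0,"wy": 0,"wz": 0,"claw": 1},
  {"tx": 0.005,"ty": 0.003,"tz": 0.168,"wx": 0,"wy": 0,"wz": 0,"claw": 1},
  {"tx": 0.005,"ty": 0.003,"tz": 0.168,"wx": 0,"wy": 0,"wz": 0,"claw": 1},
  {"tx": 0.005,"ty": 0.003,"tz": 0.168,"wx": 0,"wy": 0,"wz": 0,"claw": 1},
])

```text
clock: 5.45
eef_pos: [481.8, -263.9, 2.8]
tool_rot: [3.141, 0.003, 2.535]
force: [-0.3, 0.8, 7.1]
width: 15.3
gripper_force: 59.3
```

>>> jog_arm([
  {"tx": 0,"ty": 0,"tz": -0.05,"wx": 0,"wy": 0,"wz": 0,"claw": 1},
  {"tx": 0,"ty": 0,"tz": -0.2,"wx": 0,"wy": 0,"wz": 0,"claw": 1},
  {"tx": 0,"ty": 0,"tz": -0.35,"wx": 0,"wy": 0,"wz": 0,"claw": 1},
  {"tx": 0,"ty": 0,"tz": -0.5,"wx": 0,"wy": 0,"wz": 0,"claw": 1},
  {"tx": 0,"ty": 0,"tz": -0.5,"wx": 0,"wy": 0,"wz": 0,"claw": 1},
])

```text
clock: 5.95
eef_pos: [484.4, -265.8, 158.3]
tool_rot: [3.14, 0.013, 2.534]
force: [0.8, -0.9, 0.8]
width: 15.2
gripper_force: 58.7
```

```bash
python3 - <<'E'
from h import *
st=ctrl.read_state();p=ctrl.get_image('wrist')
print(st['eef_pos'],st['tool_rot'],st['width'])
cv2.imwrite('pics/w4.png',cv2.resize(p['img'][180:360,200:440,::-1],None,fx=3.2,fy=3.2,interpolation=cv2.INTER_CUBIC))
for d in ctrl.trace(p,'stick_mid')[:1]: print(d['score'],d['extent'])
to((500,-150,160,160),(545,20,160,175.7))
E
```

```text
[ 484.39069588 -265.824584    158.25807999] [3.13972623 0.01304073 2.53428932] 15.245550734639998
0.57 [321.4, 264.1, 41.5, 114.4]
t [ 0.1657  0.3469 -0.0223] w [ 0.0002  0.0027 -0.1641]
t [ 0.3657  0.8979 -0.0227] w [-2.000e-04  2.700e-03 -3.386e-01]
```

View pics/w4.png

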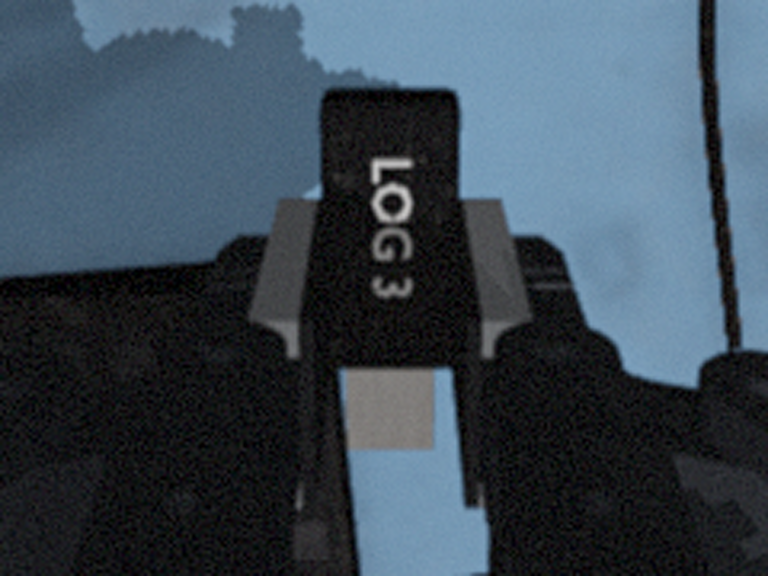

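The stick is held between the pads, plug away from the camera. Whether it is level is unclear, so I check it by depth.

```bash
python3 - <<'E'
from h import *
st=ctrl.read_state();p=ctrl.get_image('wrist')
T=np.array(p['hand_eye'])
def reg(c0,r0,c1,r1):
    m=np.zeros((400,640),bool);m[int(180+r0/3.2):int(180+r1/3.2),int(200+c0/3.2):int(200+c1/3.2)]=1
    v,u=np.nonzero(m&(p['depth']>0));r=rays(p,np.c_[u,v])*p['depth'][v,u][:,None];q=r@T[:3,:3].T+T[:3,3];return q
for b in [(335,100,450,130),(335,140,450,170),(335,180,450,210),(335,220,450,260),(335,270,450,320),(335,330,450,355),(350,375,425,400),(350,410,425,440)]:
    q=reg(*b);print(b,len(q),np.round(np.median(q,0),1) if len(q) else'')
E
```

```text
(335, 100, 450, 130) 322 [22.6 -1.6 -6.3]
(335, 140, 450, 170) 356 [17.3 -1.4 -6.5]
(335, 180, 450, 210) 324 [11.8 -1.6 -6.5]
(335, 220, 450, 260) 467 [ 5.6 -1.4 -6.5]
(335, 270, 450, 320) 572 [-2.2 -1.8 -6.4]
(335, 330, 450, 355) 252 [-9.1 -1.6 -6.3]
(350, 375, 425, 400) 184 [-17.1  -2.2  -4.4]
(350, 410, 425, 440) 207 [-22.8  -2.2  -4.3]
```

The depths put the case top level at tool z -6.4, so the stick is flat and centred at tool x≈0. Moving to hover over the nest.

>>> jog_arm([
  {"tx": 0.37,"ty": 0.9,"tz": 0,"wx": 0,"wy": 0.003,"wz": -0.34,"claw": 1},
  {"tx": 0.37,"ty": 0.9,"tz": 0,"wx": 0,"wy": 0.003,"wz": -0.34,"claw": 1},
  {"tx": 0.37,"ty": 0.9,"tz": 0,"wx": 0,"wy": 0.003,"wz": -0.34,"claw": 1},
  {"tx": 0.37,"ty": 0.9,"tz": 0,"wx": 0,"wy": 0.003,"wz": -0.34,"claw": 1},
  {"tx": 0.37,"ty": 0.9,"tz": 0,"wx": 0,"wy": 0.003,"wz": -0.34,"claw": 1},
  {"tx": 0.37,"ty": 0.9,"tz": 0,"wx": 0,"wy": 0.003,"wz": -0.34,"claw": 1},
  {"tx": 0.37,"ty": 0.9,"tz": 0,"wx": 0,"wy": 0.003,"wz": -0.34,"claw": 1},
  {"tx": 0.37,"ty": 0.9,"tz": 0,"wx": 0,"wy": 0.003,"wz": -0.34,"claw": 1},
  {"tx": 0.37,"ty": 0.9,"tz": 0,"wx": 0,"wy": 0.003,"wz": -0.34,"claw": 1},
])

```text
clock: 7.0
eef_pos: [542.5, 20.0, 150.0]
tool_rot: [-3.141, -0.007, 3.067]
force: [-0.8, -0.4, -0.0]
width: 15.7
gripper_force: 58.8
```

```bash
python3 -c "
from h import *
print(ctrl.read_state()['eef_pos'])
to((550,21,90,175.7))"
```

```text
[542.48666847  19.98883879 150.04677134]
t [-0.0261  0.0053  0.2   ] w [-0.0001 -0.0043  0.0003]
```

>>> jog_arm([
  {"tx": -0.026,"ty": 0.005,"tz": 0.2,"wx": 0,"wy": -0.004,"wz": 0,"claw": 1},
  {"tx": -0.026,"ty": 0.005,"tz": 0.2,"wx": 0,"wy": -0.004,"wz": 0,"claw": 1},
  {"tx": -0.026,"ty": 0.005,"tz": 0.2,"wx": 0,"wy": -0.004,"wz": 0,"claw": 1},
  {"tx": -0.026,"ty": 0.005,"tz": 0.2,"wx": 0,"wy": -0.004,"wz": 0,"claw": 1},
])

```text
clock: 7.4
eef_pos: [551.2, 21.6, 91.5]
tool_rot: [3.141, 0.002, 3.067]
force: [0.8, -0.6, 0.3]
width: 15.5
gripper_force: 58.8
```

```bash
cat > nest.py <<'E'
from h import *
import sys
st=ctrl.read_state();p=ctrl.get_image('wrist')
print(st['eef_pos'],st['tool_rot'])
cv2.imwrite(sys.argv[1],p['img'][:,:,::-1])
hsv=cv2.cvtColor(p['img'],cv2.COLOR_RGB2HSV)
m=((hsv[...,0]>5)&(hsv[...,0]<25)&(hsv[...,1]>140)&(hsv[...,2]>100)).astype(np.uint8)
n,l,s,c=cv2.connectedComponentsWithStats(m)
Q=rot(st['tool_rot'])
for i in range(1,n):
    if s[i,4]>=15:
        w=plane(p,[c[i]],24,st)[0];print(s[i],'world',np.round(w,1),'tool',np.round(Q.T@(w-st['eef_pos']),1))
E
python3 nest.py pics/w5.png
```

```text
[551.2318582   21.56277174  91.48749646] [3.14068440e+00 1.74730747e-03 3.06704420e+00]
[314 161  18   7 106] world [519.3  23.   24. ] tool [32.1 -1.  67.4]
[296 177   6  11  51] world [529.4   7.9  24. ] tool [ 20.9 -15.3  67.4]
[344 177   6  12  62] world [532.   36.6  24. ] tool [20.5 13.5 67.5]
```

View pics/w5.png

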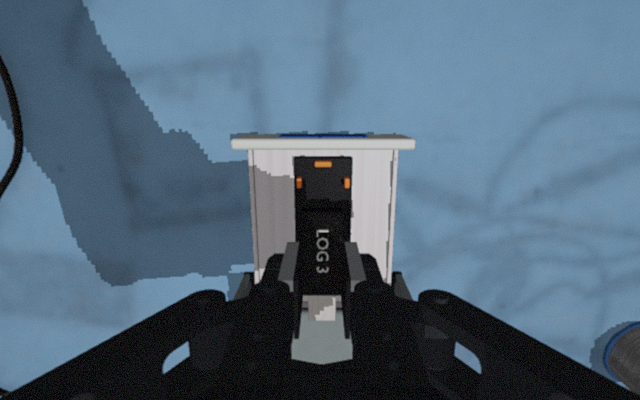

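The stick hovers over the nest, with the front end post at (323,164) and side posts at (299,183) and (347,183). It is within about 1 mm of centre and yaw is aligned. Next I descend in stages.

>>> jog_arm([
  {"tx": -0.003,"ty": 0.002,"tz": 0.1,"wx": 0,"wy": 0,"wz": 0,"claw": 1},
  {"tx": -0.003,"ty": 0.002,"tz": 0.18,"wx": 0,"wy": 0,"wz": 0,"claw": 1},
  {"tx": -0.003,"ty": 0.002,"tz": 0.19,"wx": 0,"wy": 0,"wz": 0,"claw": 1},
  {"tx": -0.003,"ty": 0.002,"tz": 0.19,"wx": 0,"wy": 0,"wz": 0,"claw": 1},
  {"tx": -0.003,"ty": 0.002,"tz": 0.19,"wx": 0,"wy": 0,"wz": 0,"claw": 1},
  {"tx": -0.003,"ty": 0.002,"tz": 0.19,"wx": 0,"wy": 0,"wz": 0,"claw": 1},
])

```text
clock: 8.05
eef_pos: [553.2, 23.2, 35.3]
tool_rot: [3.14, 0.004, 3.069]
force: [-0.1, 1.0, -0.4]
width: 15.6
gripper_force: 58.8
```

```bash
python3 nest.py pics/w6.png
```

```text
[553.24777742  23.20404707  35.34862364] [3.14002141 0.00431525 3.06866947]
[308 177  24   8 183] world [519.4  23.1  24. ] tool [33.8 -2.6 11.2]
[284 199   7  14  85] world [529.7   7.7  24. ] tool [ 22.4 -17.2  11.2]
[348 198   8  15 107] world [531.9  36.6  24. ] tool [22.3 11.8 11.3]
```

>>> jog_arm([
  {"tx": 0.002,"ty": -0.003,"tz": 0.02,"wx": 0,"wy": 0,"wz": 0,"claw": 1},
  {"tx": 0.002,"ty": -0.003,"tz": 0.035,"wx": 0,"wy": 0,"wz": 0,"claw": 1},
  {"tx": 0.002,"ty": -0.003,"tz": 0.045,"wx": 0,"wy": 0,"wz": 0,"claw": 1},
  {"tx": 0.002,"ty": -0.003,"tz": 0.045,"wx": 0,"wy": 0,"wz": 0,"claw": 1},
  {"tx": 0.002,"ty": -0.003,"tz": 0.045,"wx": 0,"wy": 0,"wz": 0,"claw": 1},
])

```text
clock: 8.6
eef_pos: [551.3, 22.3, 20.8]
tool_rot: [3.14, 0.001, 3.069]
force: [-2.4, 0.2, 7.7]
width: 15.7
gripper_force: 59.7
```

>>> jog_arm([
  {"tx": 0,"ty": 0,"tz": -0.003,"wx": 0,"wy": 0,"wz": 0,"claw": 0.8},
  {"tx": 0,"ty": 0,"tz": -0.003,"wx": 0,"wy": 0,"wz": 0,"claw": 0.6},
  {"tx": 0,"ty": 0,"tz": -0.003,"wx": 0,"wy": 0,"wz": 0,"claw": 0.6},
  {"tx": 0,"ty": 0,"tz": -0.003,"wx": 0,"wy": 0,"wz": 0,"claw": 0.6},
  {"tx": 0,"ty": 0,"tz": -0.06,"wx": 0,"wy": 0,"wz": 0,"claw": 0.6},
  {"tx": 0,"ty": 0,"tz": -0.2,"wx": 0,"wy": 0,"wz": 0,"claw": 0.6},
  {"tx": 0.1,"ty": 0,"tz": -0.3,"wx": 0,"wy": 0,"wz": 0,"claw": 0.6},
  {"tx": 0.25,"ty": 0,"tz": -0.3,"wx": 0,"wy": 0,"wz": 0,"claw": 0.6},
  {"tx": 0.3,"ty": 0,"tz": -0.3,"wx": 0,"wy": 0,"wz": 0,"claw": 0.6},
  {"tx": 0.3,"ty": 0,"tz": -0.3,"wx": 0,"wy": 0,"wz": 0,"claw": 1},
  {"tx": 0.3,"ty": 0,"tz": -0.3,"wx": 0,"wy": 0,"wz": 0,"claw": 1},
])

```text
clock: 9.7
eef_pos: [462.8, 28.9, 110.4]
tool_rot: [3.14, 0.004, 3.069]
force: [1.2, 0.1, -0.3]
width: 6.2
gripper_force: 0.0
```

```bash
python3 nest.py pics/w7.png; python3 - <<'E'
from h import *
st=ctrl.read_state();p=ctrl.get_image('wrist')
for d in ctrl.trace(p,'stick_mid')[:1]:
    v,u=np.nonzero(d['pixels']);print(d['score'],d['extent'],rect(plane(p,np.c_[u,v],26,st)))
E
```

```text
[462.8194567   28.89584243 110.43144995] [3.14010527 0.00363648 3.06882069]
[623 241  17  58 698] world [526. 242.  24.] tool [-47.2 217.   86.9]
[315 281  14   5  62] world [519.6  23.2  24. ] tool [-56.7  -1.7  86.6]
[316 361  11   4  34] world [585.7  18.   24. ] tool [-123.    -2.    86.9]
0.59 [321.9, 340.2, 14.8, 28.5] (array([564.6,  19.6]), array([10.4, 24. ]), 85.7)
```

View pics/w7.png

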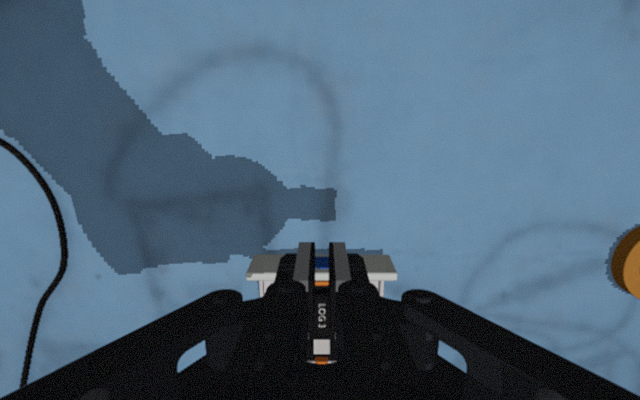

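The picture shows the stick between the orange end posts at (322,283) and (322,362), partly hidden by the fingers. I take a clear look before pushing.

>>> jog_arm([
  {"tx": -0.1,"ty": 0,"tz": -0.15,"wx": 0,"wy": 0,"wz": 0,"claw": 0},
  {"tx": -0.2,"ty": 0,"tz": -0.3,"wx": 0,"wy": 0,"wz": 0,"claw": 0},
  {"tx": -0.2,"ty": 0,"tz": -0.3,"wx": 0,"wy": 0,"wz": 0,"claw": 0},
  {"tx": -0.2,"ty": 0,"tz": -0.3,"wx": 0,"wy": 0,"wz": 0,"claw": 0},
  {"tx": -0.2,"ty": 0,"tz": -0.3,"wx": 0,"wy": 0,"wz": 0,"claw": 0},
  {"tx": -0.2,"ty": 0,"tz": -0.3,"wx": 0,"wy": 0,"wz": 0,"claw": 0},
])

```text
clock: 10.45
eef_pos: [519.3, 24.4, 198.6]
tool_rot: [3.141, -0.002, 3.069]
force: [-0.3, 0.6, -0.6]
width: 84.7
gripper_force: 0.0
```

```bash
python3 nest.py pics/w8.png; python3 - <<'E'
from h import *
st=ctrl.read_state();p=ctrl.get_image('wrist')
print(st['width'])
for d in ctrl.trace(p,'stick_mid')[:1]:
    v,u=np.nonzero(d['pixels']);print(d['score'],d['extent'],rect(plane(p,np.c_[u,v],26,st)),np.percentile(cloud(p,d['pixels'],st)[:,2],[10,50,90]))
    x,y=map(int,d['extent'][:2])
    cv2.imwrite('pics/w8c.png',cv2.resize(p['img'][y-50:y+50,x-60:x+60,::-1],None,fx=5,fy=5,interpolation=cv2.INTER_CUBIC))
E
```

```text
[519.27890611  24.3561737  198.61600675] [ 3.14093502e+00 -2.48204233e-03  3.06884238e+00]
[ 560  135   68   65 1977] world [525.  266.5  24. ] tool [ 11.5 241.8 174.8]
[317 178  10   4  34] world [519.1  22.7  24. ] tool [ -0.3  -1.7 174.6]
[305 189   3   7  19] world [529.7   7.9  24. ] tool [-12.  -15.8 174.6]
[336 189   4   7  26] world [531.7  36.6  24. ] tool [-12.   13.  174.6]
[305 234   4   7  24] world [573.3   4.6  24. ] tool [-55.8 -15.9 174.5]
[335 234   4   8  26] world [575.4  33.2  24. ] tool [-55.8  12.8 174.5]
[317 247  11   3  31] world [585.3  18.2  24. ] tool [-66.7  -1.4 174.4]
85.63439439308085
0.63 [322.4, 214.1, 19.1, 53.0] (array([550.7,  20.6]), array([17.5, 50.3]), 86.2) [25.14080028 27.00216659 27.99395485]
```

View pics/w8c.png

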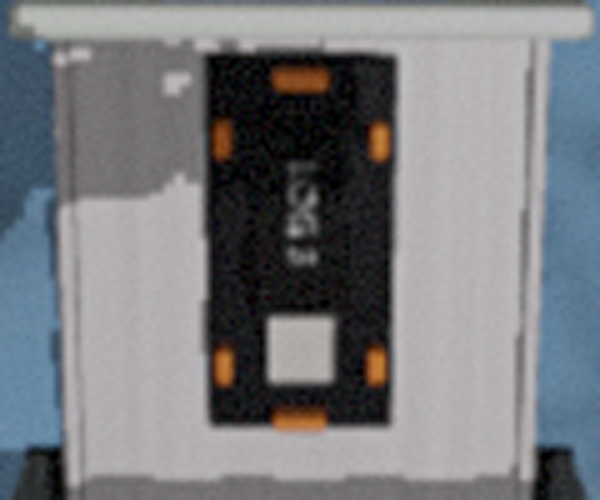

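The clear view shows the stick flat and centred among all six orange posts, within 2 mm along the travel and under 1 mm across. Now I go in front of the panel with closed fingers.

```bash
python3 -c "
from h import *
to((465,28.6,150,175.7),(465,28.6,16,175.7))"
```

```text
t [0.1841 0.0006 0.1643] w [ 0.0005 -0.0005  0.0015]
t [1.838e-01 2.000e-04 6.109e-01] w [ 0.0005 -0.0005  0.0015]
```

>>> jog_arm([
  {"tx": 0.15,"ty": 0,"tz": 0,"wx": 0,"wy": 0,"wz": 0,"claw": 1},
  {"tx": 0.184,"ty": 0,"tz": 0.1,"wx": 0,"wy": 0,"wz": 0,"claw": 1},
  {"tx": 0.184,"ty": 0,"tz": 0.2,"wx": 0,"wy": 0,"wz": 0,"claw": 1},
  {"tx": 0.184,"ty": 0,"tz": 0.3,"wx": 0,"wy": 0,"wz": 0,"claw": 1},
  {"tx": 0.184,"ty": 0,"tz": 0.45,"wx": 0,"wy": 0,"wz": 0,"claw": 1},
  {"tx": 0.184,"ty": 0,"tz": 0.58,"wx": 0,"wy": 0,"wz": 0,"claw": 1},
  {"tx": 0.184,"ty": 0,"tz": 0.605,"wx": 0,"wy": 0,"wz": 0,"claw": 1},
  {"tx": 0.184,"ty": 0,"tz": 0.605,"wx": 0,"wy": 0,"wz": 0,"claw": 1},
  {"tx": 0.184,"ty": 0,"tz": 0.605,"wx": 0,"wy": 0,"wz": 0,"claw": 1},
  {"tx": 0.184,"ty": 0,"tz": 0.605,"wx": 0,"wy": 0,"wz": 0,"claw": 1},
])

```text
clock: 11.6
eef_pos: [466.2, 28.6, 18.6]
tool_rot: [3.141, 0.001, 3.069]
force: [-0.6, 0.6, 0.0]
width: -0.0
gripper_force: 0.0
```

>>> jog_arm([
  {"tx": -0.03,"ty": 0,"tz": 0.003,"wx": 0,"wy": 0,"wz": 0,"claw": 1},
  {"tx": -0.05,"ty": 0,"tz": 0.003,"wx": 0,"wy": 0,"wz": 0,"claw": 1},
  {"tx": -0.06,"ty": 0,"tz": 0.003,"wx": 0,"wy": 0,"wz": 0,"claw": 1},
  {"tx": -0.065,"ty": 0,"tz": 0.003,"wx": 0,"wy": 0,"wz": 0,"claw": 1},
  {"tx": -0.07,"ty": 0,"tz": 0.003,"wx": 0,"wy": 0,"wz": 0,"claw": 1},
  {"tx": -0.075,"ty": 0,"tz": 0.003,"wx": 0,"wy": 0,"wz": 0,"claw": 1},
  {"tx": -0.08,"ty": 0,"tz": 0.003,"wx": 0,"wy": 0,"wz": 0,"claw": 1},
  {"tx": -0.085,"ty": 0,"tz": 0.003,"wx": 0,"wy": 0,"wz": 0,"claw": 1},
  {"tx": -0.09,"ty": 0,"tz": 0.003,"wx": 0,"wy": 0,"wz": 0,"claw": 1},
  {"tx": -0.095,"ty": 0,"tz": 0.003,"wx": 0,"wy": 0,"wz": 0,"claw": 1},
  {"tx": -0.1,"ty": 0,"tz": 0.003,"wx": 0,"wy": 0,"wz": 0,"claw": 1},
  {"tx": -0.1,"ty": 0,"tz": 0.003,"wx": 0,"wy": 0,"wz": 0,"claw": 1},
])

```text
clock: 12.8
eef_pos: [496.0, 26.4, 17.7]
tool_rot: [3.14, 0.001, 3.069]
force: [-2.4, 0.6, 1.1]
width: 0.2
gripper_force: 1.2
```

>>> jog_arm([
  {"tx": -0.01,"ty": 0,"tz": 0,"wx": 0,"wy": 0,"wz": 0,"claw": 1},
  {"tx": -0.02,"ty": 0,"tz": 0,"wx": 0,"wy": 0,"wz": 0,"claw": 1},
  {"tx": -0.03,"ty": 0,"tz": 0,"wx": 0,"wy": 0,"wz": 0,"claw": 1},
  {"tx": -0.04,"ty": 0,"tz": 0,"wx": 0,"wy": 0,"wz": 0,"claw": 1},
  {"tx": -0.05,"ty": 0,"tz": 0,"wx": 0,"wy": 0,"wz": 0,"claw": 1},
  {"tx": -0.06,"ty": 0,"tz": 0,"wx": 0,"wy": 0,"wz": 0,"claw": 1},
  {"tx": -0.07,"ty": 0,"tz": 0,"wx": 0,"wy": 0,"wz": 0,"claw": 1},
  {"tx": -0.08,"ty": 0,"tz": 0,"wx": 0,"wy": 0,"wz": 0,"claw": 1},
  {"tx": -0.09,"ty": 0,"tz": 0,"wx": 0,"wy": 0,"wz": 0,"claw": 1},
  {"tx": -0.1,"ty": 0,"tz": 0,"wx": 0,"wy": 0,"wz": 0,"claw": 1},
  {"tx": -0.11,"ty": 0,"tz": 0,"wx": 0,"wy": 0,"wz": 0,"claw": 1},
  {"tx": -0.12,"ty": 0,"tz": 0,"wx": 0,"wy": 0,"wz": 0,"claw": 1},
])

```text
clock: 14.0
eef_pos: [532.2, 23.8, 17.7]
tool_rot: [3.14, 0.001, 3.069]
force: [-5.1, -0.5, -1.5]
width: 0.2
gripper_force: 2.6
```

>>> jog_arm([
  {"tx": -0.005,"ty": 0,"tz": 0,"wx": 0,"wy": 0,"wz": 0,"claw": 1},
  {"tx": -0.01,"ty": 0,"tz": 0,"wx": 0,"wy": 0,"wz": 0,"claw": 1},
  {"tx": -0.015,"ty": 0,"tz": 0,"wx": 0,"wy": 0,"wz": 0,"claw": 1},
  {"tx": -0.02,"ty": 0,"tz": 0,"wx": 0,"wy": 0,"wz": 0,"claw": 1},
  {"tx": -0.025,"ty": 0,"tz": 0,"wx": 0,"wy": 0,"wz": 0,"claw": 1},
  {"tx": -0.03,"ty": 0,"tz": 0,"wx": 0,"wy": 0,"wz": 0,"claw": 1},
  {"tx": -0.03,"ty": 0,"tz": 0,"wx": 0,"wy": 0,"wz": 0,"claw": 1},
])

```text
clock: 14.7
eef_pos: [541.1, 23.1, 17.8]
tool_rot: [3.14, 0.001, 3.069]
force: [-5.0, -0.0, -2.4]
width: -0.3
gripper_force: 2.4
```

>>> jog_arm([
  {"tx": -0.003,"ty": 0,"tz": 0,"wx": 0,"wy": 0,"wz": 0,"claw": 1},
  {"tx": -0.006,"ty": 0,"tz": 0,"wx": 0,"wy": 0,"wz": 0,"claw": 1},
  {"tx": -0.006,"ty": 0,"tz": 0,"wx": 0,"wy": 0,"wz": 0,"claw": 1},
])

```text
clock: 15.0
eef_pos: [542.7, 22.9, 17.8]
tool_rot: [3.14, 0.001, 3.069]
force: [-4.5, -0.3, -2.5]
width: -0.1
gripper_force: 2.6
```

>>> jog_arm([
  {"tx": -0.003,"ty": 0,"tz": 0,"wx": 0,"wy": 0,"wz": 0,"claw": 1},
  {"tx": -0.006,"ty": 0,"tz": 0,"wx": 0,"wy": 0,"wz": 0,"claw": 1},
  {"tx": -0.006,"ty": 0,"tz": 0,"wx": 0,"wy": 0,"wz": 0,"claw": 1},
])

```text
clock: 15.3
eef_pos: [544.3, 22.8, 17.8]
tool_rot: [3.14, 0.0, 3.069]
force: [-4.8, 0.2, -1.6]
width: -0.2
gripper_force: 2.7
```

>>> jog_arm([
  {"tx": -0.003,"ty": 0,"tz": 0,"wx": 0,"wy": 0,"wz": 0,"claw": 1},
  {"tx": -0.006,"ty": 0,"tz": 0,"wx": 0,"wy": 0,"wz": 0,"claw": 1},
  {"tx": -0.006,"ty": 0,"tz": 0,"wx": 0,"wy": 0,"wz": 0,"claw": 1},
])

```text
clock: 15.6
eef_pos: [546.0, 22.7, 17.8]
tool_rot: [3.14, 0.0, 3.069]
force: [-4.7, 0.1, -2.4]
width: 0.0
gripper_force: 2.9
```

>>> jog_arm([
  {"tx": -0.003,"ty": 0,"tz": 0,"wx": 0,"wy": 0,"wz": 0,"claw": 1},
  {"tx": -0.006,"ty": 0,"tz": 0,"wx": 0,"wy": 0,"wz": 0,"claw": 1},
  {"tx": -0.006,"ty": 0,"tz": 0,"wx": 0,"wy": 0,"wz": 0,"claw": 1},
])

```text
clock: 15.9
eef_pos: [547.6, 22.6, 17.8]
tool_rot: [3.14, -0.0, 3.069]
force: [-6.3, -0.1, -1.5]
width: -0.1
gripper_force: 2.9
```

>>> jog_arm([
  {"tx": -0.002,"ty": 0,"tz": 0,"wx": 0,"wy": 0,"wz": 0,"claw": 1},
  {"tx": -0.004,"ty": 0,"tz": 0,"wx": 0,"wy": 0,"wz": 0,"claw": 1},
  {"tx": -0.004,"ty": 0,"tz": 0,"wx": 0,"wy": 0,"wz": 0,"claw": 1},
])

```text
clock: 16.2
eef_pos: [548.7, 22.5, 17.8]
tool_rot: [3.14, -0.0, 3.069]
force: [-5.5, -1.5, -2.0]
width: 0.2
gripper_force: 3.1
```

Only noise, so I continue.

>>> jog_arm([
  {"tx": -0.003,"ty": 0,"tz": 0,"wx": 0,"wy": 0,"wz": 0,"claw": 1},
  {"tx": -0.006,"ty": 0,"tz": 0,"wx": 0,"wy": 0,"wz": 0,"claw": 1},
  {"tx": -0.006,"ty": 0,"tz": 0,"wx": 0,"wy": 0,"wz": 0,"claw": 1},
])

```text
clock: 16.5
eef_pos: [550.4, 22.4, 17.8]
tool_rot: [3.14, -0.0, 3.069]
force: [-5.8, 0.8, -1.0]
width: 0.2
gripper_force: 3.2
```

>>> jog_arm([
  {"tx": -0.003,"ty": 0,"tz": 0,"wx": 0,"wy": 0,"wz": 0,"claw": 1},
  {"tx": -0.006,"ty": 0,"tz": 0,"wx": 0,"wy": 0,"wz": 0,"claw": 1},
  {"tx": -0.006,"ty": 0,"tz": 0,"wx": 0,"wy": 0,"wz": 0,"claw": 1},
])

```text
clock: 16.8
eef_pos: [552.1, 22.3, 17.8]
tool_rot: [3.14, -0.001, 3.069]
force: [-5.7, -0.6, -1.4]
width: -0.1
gripper_force: 3.3
```

>>> jog_arm([
  {"tx": -0.003,"ty": 0,"tz": 0,"wx": 0,"wy": 0,"wz": 0,"claw": 1},
  {"tx": -0.006,"ty": 0,"tz": 0,"wx": 0,"wy": 0,"wz": 0,"claw": 1},
  {"tx": -0.006,"ty": 0,"tz": 0,"wx": 0,"wy": 0,"wz": 0,"claw": 1},
])

```text
clock: 17.1
eef_pos: [553.7, 22.1, 17.8]
tool_rot: [3.14, -0.001, 3.069]
force: [-7.6, -0.6, -1.2]
width: -0.1
gripper_force: 3.4
```

>>> jog_arm([
  {"tx": -0.002,"ty": 0,"tz": 0,"wx": 0,"wy": 0,"wz": 0,"claw": 1},
  {"tx": -0.004,"ty": 0,"tz": 0,"wx": 0,"wy": 0,"wz": 0,"claw": 1},
  {"tx": -0.004,"ty": 0,"tz": 0,"wx": 0,"wy": 0,"wz": 0,"claw": 1},
])

```text
clock: 17.4
eef_pos: [554.7, 22.1, 17.8]
tool_rot: [3.14, -0.001, 3.069]
force: [-7.3, -0.7, -0.2]
width: -0.4
gripper_force: 3.6
```

>>> jog_arm([
  {"tx": -0.0025,"ty": 0,"tz": 0,"wx": 0,"wy": 0,"wz": 0,"claw": 1},
  {"tx": -0.005,"ty": 0,"tz": 0,"wx": 0,"wy": 0,"wz": 0,"claw": 1},
  {"tx": -0.005,"ty": 0,"tz": 0,"wx": 0,"wy": 0,"wz": 0,"claw": 1},
])

```text
clock: 17.7
eef_pos: [556.1, 22.0, 17.8]
tool_rot: [3.14, -0.002, 3.069]
force: [-7.4, -0.2, 0.1]
width: 0.2
gripper_force: 3.7
```

>>> jog_arm([
  {"tx": -0.003,"ty": 0,"tz": 0,"wx": 0,"wy": 0,"wz": 0,"claw": 1},
  {"tx": -0.005,"ty": 0,"tz": 0,"wx": 0,"wy": 0,"wz": 0,"claw": 1},
  {"tx": -0.005,"ty": 0,"tz": 0,"wx": 0,"wy": 0,"wz": 0,"claw": 1},
])

```text
clock: 18.0
eef_pos: [557.6, 21.8, 17.8]
tool_rot: [3.14, -0.002, 3.069]
force: [-8.3, -0.3, 0.2]
width: 0.3
gripper_force: 3.7
```

>>> jog_arm([
  {"tx": -0.003,"ty": 0,"tz": 0,"wx": 0,"wy": 0,"wz": 0,"claw": 1},
  {"tx": -0.005,"ty": 0,"tz": 0,"wx": 0,"wy": 0,"wz": 0,"claw": 1},
  {"tx": -0.005,"ty": 0,"tz": 0,"wx": 0,"wy": 0,"wz": 0,"claw": 1},
])

```text
clock: 18.3
eef_pos: [558.9, 21.7, 17.8]
tool_rot: [3.14, -0.002, 3.069]
force: [-7.8, -1.1, 0.8]
width: -0.0
gripper_force: 4.0
```

>>> jog_arm([
  {"tx": -0.003,"ty": 0,"tz": 0,"wx": 0,"wy": 0,"wz": 0,"claw": 1},
  {"tx": -0.005,"ty": 0,"tz": 0,"wx": 0,"wy": 0,"wz": 0,"claw": 1},
  {"tx": -0.005,"ty": 0,"tz": 0,"wx": 0,"wy": 0,"wz": 0,"claw": 1},
])

```text
clock: 18.6
eef_pos: [560.3, 21.6, 17.8]
tool_rot: [3.14, -0.002, 3.069]
force: [-8.6, -1.1, 1.0]
width: 0.1
gripper_force: 4.1
```

>>> jog_arm([
  {"tx": -0.003,"ty": 0,"tz": 0,"wx": 0,"wy": 0,"wz": 0,"claw": 1},
  {"tx": -0.005,"ty": 0,"tz": 0,"wx": 0,"wy": 0,"wz": 0,"claw": 1},
  {"tx": -0.005,"ty": 0,"tz": 0,"wx": 0,"wy": 0,"wz": 0,"claw": 1},
])

```text
clock: 18.9
eef_pos: [561.8, 21.5, 17.8]
tool_rot: [3.14, -0.002, 3.069]
force: [-8.2, -0.2, 1.0]
width: 0.3
gripper_force: 4.0
```

>>> jog_arm([
  {"tx": -0.003,"ty": 0,"tz": 0,"wx": 0,"wy": 0,"wz": 0,"claw": 1},
  {"tx": -0.005,"ty": 0,"tz": 0,"wx": 0,"wy": 0,"wz": 0,"claw": 1},
  {"tx": -0.005,"ty": 0,"tz": 0,"wx": 0,"wy": 0,"wz": 0,"claw": 1},
])

```text
clock: 19.2
eef_pos: [564.5, 21.3, 17.8]
tool_rot: [3.14, 0.0, 3.069]
force: [-5.5, -1.0, -2.6]
width: 0.2
gripper_force: 2.7
```

>>> jog_arm([
  {"tx": -0.002,"ty": 0,"tz": 0,"wx": 0,"wy": 0,"wz": 0,"claw": 1},
  {"tx": -0.003,"ty": 0,"tz": 0,"wx": 0,"wy": 0,"wz": 0,"claw": 1},
  {"tx": -0.003,"ty": 0,"tz": 0,"wx": 0,"wy": 0,"wz": 0,"claw": 1},
])

```text
clock: 19.5
eef_pos: [565.6, 21.2, 17.8]
tool_rot: [3.14, 0.0, 3.069]
force: [-5.4, -0.7, -1.3]
width: -0.2
gripper_force: 2.7
```

>>> jog_arm([
  {"tx": -0.002,"ty": 0,"tz": 0,"wx": 0,"wy": 0,"wz": 0,"claw": 1},
  {"tx": -0.005,"ty": 0,"tz": 0,"wx": 0,"wy": 0,"wz": 0,"claw": 1},
  {"tx": -0.005,"ty": 0,"tz": 0,"wx": 0,"wy": 0,"wz": 0,"claw": 1},
])

```text
clock: 19.8
eef_pos: [566.9, 21.1, 17.8]
tool_rot: [3.14, 0.0, 3.069]
force: [-4.9, 0.5, -1.5]
width: 0.1
gripper_force: 2.9
```

>>> jog_arm([
  {"tx": -0.002,"ty": 0,"tz": 0,"wx": 0,"wy": 0,"wz": 0,"claw": 1},
  {"tx": -0.005,"ty": 0,"tz": 0,"wx": 0,"wy": 0,"wz": 0,"claw": 1},
  {"tx": -0.005,"ty": 0,"tz": 0,"wx": 0,"wy": 0,"wz": 0,"claw": 1},
])

```text
clock: 20.1
eef_pos: [567.1, 21.1, 17.8]
tool_rot: [3.14, -0.002, 3.069]
force: [-9.2, -0.4, 1.3]
width: -0.3
gripper_force: 4.2
```

>>> jog_arm([
  {"tx": -0.002,"ty": 0,"tz": 0,"wx": 0,"wy": 0,"wz": 0,"claw": 1},
  {"tx": -0.004,"ty": 0,"tz": 0,"wx": 0,"wy": 0,"wz": 0,"claw": 1},
  {"tx": -0.004,"ty": 0,"tz": 0,"wx": 0,"wy": 0,"wz": 0,"claw": 1},
])

```text
clock: 20.4
eef_pos: [567.4, 21.1, 17.8]
tool_rot: [3.14, -0.004, 3.069]
force: [-9.8, 0.1, 2.6]
width: 0.4
gripper_force: 5.1
```

>>> jog_arm([
  {"tx": -0.002,"ty": 0,"tz": 0,"wx": 0,"wy": 0,"wz": 0,"claw": 1},
  {"tx": -0.004,"ty": 0,"tz": 0,"wx": 0,"wy": 0,"wz": 0,"claw": 1},
  {"tx": -0.004,"ty": 0,"tz": 0,"wx": 0,"wy": 0,"wz": 0,"claw": 1},
])

```text
clock: 20.7
eef_pos: [567.7, 21.1, 17.8]
tool_rot: [3.14, -0.006, 3.069]
force: [-11.5, 1.0, 5.1]
width: -0.3
gripper_force: 5.9
```

>>> jog_arm([
  {"tx": -0.002,"ty": 0,"tz": 0,"wx": 0,"wy": 0,"wz": 0,"claw": 1},
  {"tx": -0.004,"ty": 0,"tz": 0,"wx": 0,"wy": 0,"wz": 0,"claw": 1},
  {"tx": -0.004,"ty": 0,"tz": 0,"wx": 0,"wy": 0,"wz": 0,"claw": 1},
])

```text
clock: 21.0
eef_pos: [568.1, 21.1, 17.8]
tool_rot: [3.14, -0.007, 3.069]
force: [-13.9, -0.3, 6.1]
width: 0.2
gripper_force: 6.7
```

>>> jog_arm([
  {"tx": -0.002,"ty": 0,"tz": 0,"wx": 0,"wy": 0,"wz": 0,"claw": 1},
  {"tx": -0.003,"ty": 0,"tz": 0,"wx": 0,"wy": 0,"wz": 0,"claw": 1},
  {"tx": -0.003,"ty": 0,"tz": 0,"wx": 0,"wy": 0,"wz": 0,"claw": 1},
])

```text
clock: 21.3
eef_pos: [568.3, 21.1, 17.8]
tool_rot: [3.139, -0.009, 3.069]
force: [-15.1, -0.7, 7.9]
width: -0.3
gripper_force: 7.4
```

Now 1.3 mm into the buffer at about 15 N, beyond the 8 to 11 N trip force. I back off.

>>> jog_arm([
  {"tx": 0.01,"ty": 0,"tz": 0,"wx": 0,"wy": 0,"wz": 0,"claw": 1},
  {"tx": 0.02,"ty": 0,"tz": 0,"wx": 0,"wy": 0,"wz": 0,"claw": 1},
  {"tx": 0.03,"ty": 0,"tz": 0,"wx": 0,"wy": 0,"wz": 0,"claw": 1},
  {"tx": 0.04,"ty": 0,"tz": 0,"wx": 0,"wy": 0,"wz": 0,"claw": 1},
  {"tx": 0.05,"ty": 0,"tz": 0,"wx": 0,"wy": 0,"wz": 0,"claw": 1},
  {"tx": 0.06,"ty": 0,"tz": 0,"wx": 0,"wy": 0,"wz": 0,"claw": 1},
  {"tx": 0.08,"ty": 0,"tz": 0,"wx": 0,"wy": 0,"wz": 0,"claw": 1},
  {"tx": 0.1,"ty": 0,"tz": 0,"wx": 0,"wy": 0,"wz": 0,"claw": 1},
])

```text
clock: 22.1
eef_pos: [544.5, 22.9, 18.4]
tool_rot: [3.14, 0.004, 3.069]
force: [-0.2, 0.5, 0.5]
width: 0.1
gripper_force: 0.0
```

```bash
python3 - <<'E'
from h import *
p=ctrl.get_image('top')
for d in ctrl.trace(p,'tray_front')[:2]+ctrl.trace(p,'dock')[:1]: 
    c=cloud(p,d['pixels']);print(d['score'],d['extent'],rect(c))
st=ctrl.read_state();p=ctrl.get_image('wrist');cv2.imwrite('pics/w9.png',p['img'][:,:,::-1])
for d in ctrl.trace(p,'tray_front')[:1]: print(d['score'],d['extent'],rect(cloud(p,d['pixels'],st)))
E
```

```text
0.68 [218.6, 194.2, 22.7, 25.5] (array([527.2, 275.3]), array([58. , 58.8]), 58.2)
0.65 [418.8, 150.8, 21.1, 19.5] (array([ 660.7, -276.6]), array([38.1, 37.9]), 42.5)
0.9 [315.4, 140.1, 40.9, 39.2] (array([656.7,  17.1]), array([119.7, 166.6]), 85.1)
0.86 [321.4, 350.1, 248.3, 20.6] (array([570.5,  19.3]), array([132.4,  70.6]), 86.0)
```

View pics/w9.png

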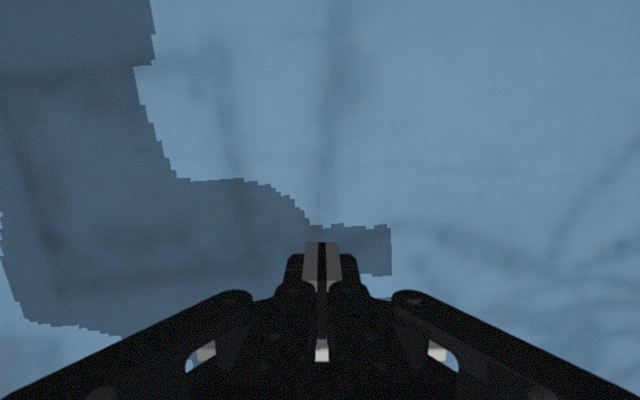

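The panel has stayed in, visible behind the fingers at row ~350, with no contact force. I withdraw and check.

>>> jog_arm([
  {"tx": 0.15,"ty": 0,"tz": 0,"wx": 0,"wy": 0,"wz": 0,"claw": 1},
  {"tx": 0.25,"ty": 0,"tz": -0.1,"wx": 0,"wy": 0,"wz": 0,"claw": 1},
  {"tx": 0.25,"ty": 0,"tz": -0.3,"wx": 0,"wy": 0,"wz": 0,"claw": 1},
  {"tx": 0.25,"ty": 0,"tz": -0.45,"wx": 0,"wy": 0,"wz": 0,"claw": 0},
  {"tx": 0.15,"ty": 0,"tz": -0.5,"wx": 0,"wy": 0,"wz": 0,"claw": 0},
  {"tx": 0.1,"ty": 0,"tz": -0.5,"wx": 0,"wy": 0,"wz": 0,"claw": 0},
  {"tx": 0.1,"ty": 0,"tz": -0.5,"wx": 0,"wy": 0,"wz": 0,"claw": 0},
  {"tx": 0.1,"ty": 0,"tz": -0.5,"wx": 0,"wy": 0,"wz": 0,"claw": 0},
  {"tx": 0.1,"ty": 0,"tz": -0.5,"wx": 0,"wy": 0,"wz": 0,"claw": 0},
])

```text
clock: 23.25
eef_pos: [512.0, 25.0, 167.2]
tool_rot: [3.141, -0.001, 3.069]
force: [0.7, -0.0, 1.1]
width: 85.1
gripper_force: 0.0
```

```bash
python3 nest.py pics/w10.png; python3 - <<'E'
from h import *
st=ctrl.read_state();p=ctrl.get_image('wrist')
for t in ['tray_front','stick_mid']:
  for d in ctrl.trace(p,t)[:1]: print(t,d['score'],d['extent'],rect(cloud(p,d['pixels'],st)))
i=cv2.imread('pics/w10.png')[160:310,230:430];cv2.imwrite('pics/w10c.png',cv2.resize(i,None,fx=4,fy=4,interpolation=cv2.INTER_CUBIC))
E
```

```text
[512.00574977  24.95618569 167.15001188] [ 3.14052589e+00 -9.05527874e-04  3.06850080e+00]
[ 583  147   57   70 1766] world [525.3 258.1  24. ] tool [  3.7 233.3 143.4]
[316 269  12   5  53] world [586.7  18.   24. ] tool [-75.1  -1.6 143.1]
[304 279   4   8  26] world [596.8   3.   24. ] tool [-86.3 -15.9 143.1]
[336 279   4   8  26] world [599.2  31.5  24. ] tool [-86.6  12.7 143.1]
tray_front 0.96 [322.6, 270.9, 116.9, 53.6] (array([595.5,  18.5]), array([111.7,  53.5]), 86.0)
stick_mid 0.62 [322.5, 288.2, 20.4, 24.6] (array([603.7,  16.8]), array([16.9, 20.8]), 85.5)
```

View pics/w10c.png

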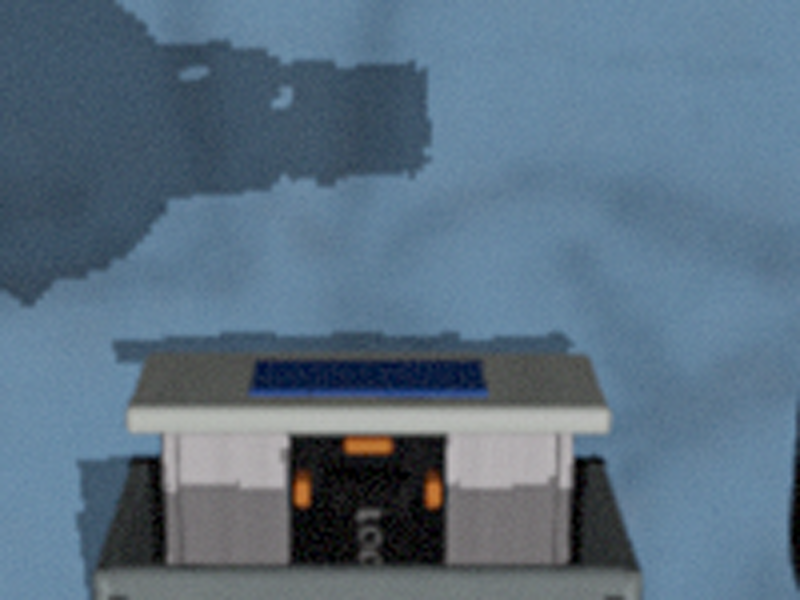

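The tray has stayed in at about 67 mm of travel: the end post moved from x = 519 to 587. The stick's lettering sits the same way relative to the side posts at (300,490) and (432,490), so I hand in.

```bash
python3 -c "
from cell import ctrl
print(ctrl.finish_job())"
```

```text
the job is handed in; nothing more can be done
None
```

I laid the memory stick flat in the nest and pushed the tray in until it latched at about 67 mm of travel; it stayed in after I backed off, the highest force I read was about 17 N, and I handed the job in (no verdict was returned).

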